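# Reset the profile gauge with one stroke

### The job

The five white leaves of the profile gauge still stand proud after the last prism was checked. Reset them with the fingertips alone: in one light stroke along the row, from the red end to the blue end and without lifting the fingers off on the way, push every leaf down until it is level with the tops of the coloured posts. Then take the hand clear; do not pick up or move any of the other things.

Things in the scene. Friction and masses are not known exactly. Their poses are not given: they have to be found in the camera images.
- gauge: Profile gauge on a dark foot 250 x 70 x 8 mm, fixed to the bench. Five white leaves stand in a row along its y axis between two grey plates (29 mm over both, 52 mm high). Two posts, 7 mm thick, flank each end of the row at x +-28 mm, y +-100 mm: red at +y (robot's left), blue at -y; their tops, 60 mm above the bench, show the level. Yaw up to 0.9 rad. Origin: centre of the foot's underside
- red_end (a point): Point midway between the tops of the two red posts, 60 mm above the bench, on the line of the row, 28 mm before the first leaf's centre. Below it is free air down to a red filler block in the row whose top is 50 mm above the bench.
- blue_end (a point): Point midway between the tops of the two blue posts, 60 mm above the bench, on the line of the row, 28 mm beyond the fifth leaf's centre; below it a blue filler block, top 50 mm above the bench.
- leaf1 (a joint): How far the first white leaf from the red end is pushed down (m): 0 = crown 4 mm above the post tops, 0.004 = level with them, 0.006 = bottom stop, 2 mm below them. Starts at 0 to 0.001. Slides straight down against about 1.5 N of dry friction, no spring; stays where it is left.
- leaf1_top (a point): Crown (middle of the top) of the first leaf. A leaf is 35 mm long along the row, 16 mm thick, pitch 36 mm, of smooth, slippery plastic; its top is rounded along the row, its ends 5.5 mm lower than the crown, so a fingertip sliding along the row at the height of the post tops rides onto each leaf and sinks it.
- leaf2 (a joint): How far the second white leaf from the red end is pushed down (m): 0 = crown 4 mm above the post tops, 0.004 = level with them, 0.006 = bottom stop, 2 mm below them. Starts at 0 to 0.001. Slides straight down against about 1.5 N of dry friction, no spring; stays where it is left.
- leaf2_top (a point): Crown (middle of the top) of the second leaf. A leaf is 35 mm long along the row, 16 mm thick, pitch 36 mm, of smooth, slippery plastic; its top is rounded along the row, its ends 5.5 mm lower than the crown, so a fingertip sliding along the row at the height of the post tops rides onto each leaf and sinks it.
- leaf3 (a joint): How far the third white leaf from the red end is pushed down (m): 0 = crown 4 mm above the post tops, 0.004 = level with them, 0.006 = bottom stop, 2 mm below them. Starts at 0 to 0.001. Slides straight down against about 1.5 N of dry friction, no spring; stays where it is left.
- leaf3_top (a point): Crown (middle of the top) of the third leaf. A leaf is 35 mm long along the row, 16 mm thick, pitch 36 mm, of smooth, slippery plastic; its top is rounded along the row, its ends 5.5 mm lower than the crown, so a fingertip sliding along the row at the height of the post tops rides onto each leaf and sinks it.
- leaf4 (a joint): How far the fourth white leaf from the red end is pushed down (m): 0 = crown 4 mm above the post tops, 0.004 = level with them, 0.006 = bottom stop, 2 mm below them. Starts at 0 to 0.001. Slides straight down against about 1.5 N of dry friction, no spring; stays where it is left.
- leaf4_top (a point): Crown (middle of the top) of the fourth leaf. A leaf is 35 mm long along the row, 16 mm thick, pitch 36 mm, of smooth, slippery plastic; its top is rounded along the row, its ends 5.5 mm lower than the crown, so a fingertip sliding along the row at the height of the post tops rides onto each leaf and sinks it.
- leaf5 (a joint): How far the fifth white leaf from the red end is pushed down (m): 0 = crown 4 mm above the post tops, 0.004 = level with them, 0.006 = bottom stop, 2 mm below them. Starts at 0 to 0.001. Slides straight down against about 1.5 N of dry friction, no spring; stays where it is left.
- leaf5_top (a point): Crown (middle of the top) of the fifth leaf. A leaf is 35 mm long along the row, 16 mm thick, pitch 36 mm, of smooth, slippery plastic; its top is rounded along the row, its ends 5.5 mm lower than the crown, so a fingertip sliding along the row at the height of the post tops rides onto each leaf and sinks it.
- prism: grey mortar test prism lying flat, 160 x 40 x 40 mm; a bystander, loose. Origin at the centre of its underside, x along its length.
- prism_half: broken half of a mortar prism, 83 x 40 x 40 mm; a bystander, loose. Origin at the centre of its underside.
- weight_2: small yellow knobbed balance weight, 35 mm across, 46 mm high; a bystander, loose. Origin at the centre of its underside.
- scoop: small metal scoop with a handle, 174 x 66 x 34 mm; a bystander, loose. Origin at the centre of its underside.

How it is judged:
On the way, in this order (a step that is already met when the one before it is completed fails the run):
1. the first leaf from the red end is down, level with the post tops (within 1.5 mm), before the leaves after it (value of joint leaf1 above 0.0025 m), for 0.02 s.
2. the second leaf from the red end is down, level with the post tops (within 1.5 mm), before the leaves after it (value of joint leaf2 above 0.0025 m), for 0.02 s.
3. the third leaf from the red end is down, level with the post tops (within 1.5 mm), before the leaves after it (value of joint leaf3 above 0.0025 m), for 0.02 s.
4. the fourth leaf from the red end is down, level with the post tops (within 1.5 mm), before the leaves after it (value of joint leaf4 above 0.0025 m), for 0.02 s.
5. the fifth leaf from the red end is down, level with the post tops (within 1.5 mm), before the leaves after it (value of joint leaf5 above 0.0025 m), for 0.02 s.
At the end, for the whole second after the job is handed in: All five leaves are down: no crown is more than 1.5 mm higher than the post tops (a leaf pushed on to its bottom stop, 2 mm below them, also counts); the hand is clear (value of joint each of leaf1, leaf2, leaf3, leaf4, leaf5 above 0.0025 m); the robot touches nothing.
It fails at once if the fingers are lifted off the row (more than 25 mm above the post tops) after the first leaf is down and before the fifth is (value of joint leaf1 above 0.0025 m and value of joint leaf5 below 0.0025 m and height (world z) of the grasp point above 0.104 m).
It fails at once if the fingers press on the gauge with more than 40 N (contact force between the fingers and gauge above 40 N).
It fails at once if the prism, the half prism, the weight or the scoop is shifted or lifted (more than 15 mm) (distance of any of prism, prism_half, weight_2, scoop from where it was at the start of the episode above 0.015 m).
It also fails if it takes over 40 s, if anything falls off the work surface, if the arm or the gripper's body presses on something with over 40 N, if the wrist force passes 120 N, or if a joint passes its speed limit or range.

### The arm

A 6-joint arm with a two-finger parallel gripper is mounted at the origin on a cart in front of the work surface, level with it; the furniture and walls round the work are solid. World frame = base frame: x ahead of the robot, y to its left, z up, the work surface at z = 0. Lengths are in m, angles in rad, forces in N, time in s.
With the tool pointing down it reaches from about 0.225 to 0.875 m from the base axis. Payload 3.4 kg.
Tool frame: the origin (TCP) lies at the very end of the fingers, on their centre line; the grasp point (between the pads) lies 19 mm behind it (manip.hold_point_z is the distance from the TCP to the grasp point, in m); z points along the fingers, x is the direction in which the jaws open and shut, and the axes are right-handed (so a half turn about z gives the same grasp; the last joint's range is limited). The gripper opens to 85 mm and grips with 20 to 120 N. Pads are 22 mm wide; open, the fingers measure 114 mm over their backs; the gripper's body (76 mm by 85 mm) begins 54 mm behind the grasp point. The pads swing forward as they close: fully open they stand 13 mm farther back than shut.
Start: joints at [1.215, 0.276, 1.505, -0, 1.361, -0.121], TCP at [0.134, 0.559, 0.231] pointing down, gripper open.
Joint ranges: [-2.89, 2.89], [-0.75, 2.08], [0.22, 2.7], [-1.18, 4.32], [0.11, 2.71], [-2.7, 2.7]. Speed limits (rad/s): [2.57, 2.57, 3.14, 3.14, 3.14, 3.14].

### API

Orientations are given as a unit quaternion [w, x, y, z].
In Python, from rig import manip gives the robot as it stands.
- The arm moves only by the tool apply_moves, never from a script. Its argument "commands" is one flat list of numbers, 6 for each row, row after row: the shift along the tool's x, y, z normalised to -1 to 1, where 1 is 0.03 m, then the turn, a rotation vector about the tool's x, y, z normalised to -1 to 1, where 1 is 0.15 rad. A call has 1 to 20 rows; each row shifts and turns the commanded pose from where the row before left it, along the tool's axes as they then stand; what a row does not reach is not made up. A row lasts 1/10 s, in which the tool goes at most 50 mm and 8.59 degrees, less where a joint would pass 70% of its speed; a pose out of reach is approached as far as the arm can. A call with a number of a shift or a turn outside -1 to 1 is refused whole. A call with a gripper value outside its range is refused whole. "jaw" is the opening, from -1 (shut) to 1 (fully open), set as the call begins (left out, the last holds). The fingers move at their own pace and stop on an object; "newtons" is the grip in N (left out, the last holds). Time passes only in rows, so rows that do not move let the fingers close. It gives the time, the measured TCP pose, the force and the opening at its end, in the units of the state.
- manip.get_state(): the state, without advancing time (a new reading comes with each control period).
- manip.get_image(name): name is "scene" or "top"; returns a dict with "frame" (420x560x3 uint8, red, green, blue), "fx", "fy", "cx", "cy" (pixels), "k1" (the pictures are not rectified: a ray, as slopes to the right and down, at radius r is drawn at 1 + k1 r^2 times it, then the intrinsics apply), "extrinsics" (4x4, takes a point from camera to world coordinates). Camera axes: x right, y up, looking along -z (the intrinsics and any distortion apply to the point x, -y, -z); pixel columns grow to the right and rows downward; lengths in m; the calibration is good to about 2 mm. A picture is of the moment at which its call begins. There is no depth.
- manip.sign_off(): hands the job in, once; it reports no verdict.
The state is a dict: "clock": time; "qpos": joint angles; "qd": joint speeds; "effort": joint torques, N m; "position": TCP position; "ee_rot": TCP orientation; "contact_force": force on the tool from outside, world axes, zero at the start; "moment": the same for the moment, N m; "width": finger opening in m.
Only numpy, scipy, OpenCV 4.12 (cv2) and the standard library are available. Lean on these libraries where they do the work, as an engineer would, in place of code of your own. Each camera call takes 0.05 s, during which the arm holds its last target. There are 200 camera calls.

## Working session

There is one attempt and no reset: what is moved stays moved. The work goes in short steps, Python scripts to look and compute and a tool call to move; the robot and the scene stay as the last step left them, time stands still between calls to the robot, and variables do not carry over. Pictures are saved under pics/ and viewed, about 8 in all and at most 12, crops included, and the job is handed in when it is done.

Besides the shell and the picture viewer there is one more tool, called after "Call:" as name(argument=value, ...) on one line, values as JSON. apply_moves: Moves the arm, as the interface text tells. Scaled input: -1 to 1 covers 0.03 m each way for a shift and 0.15 rad each way for a turn. Its arguments: {"type":"object","properties":{"commands":{"type":"array"},"jaw":{"type":"number"},"newtons":{"type":"number"}},"required":["commands"]}

```bash
mkdir -p pics; cat > h.py <<'E'
import numpy as np, cv2
from rig import manip
def snap(n,f):
    d=manip.get_image(n); cv2.imwrite(f,d["frame"][:,:,::-1]); np.savez(f[:-4]+'.npz',**d); return d
def ray(d,u,v):
    x=(u-float(d['cx']))/float(d['fx']); y=(v-float(d['cy']))/float(d['fy']); k=float(d['k1']); a,b=x,y
    for _ in range(30):
        s=1+k*(a*a+b*b); a,b=x/s,y/s
    E=np.array(d['extrinsics']); return E[:3,3],E[:3,:3]@np.array([a,-b,-1])
def at(d,u,v,z):
    o,r=ray(d,u,v); return o+r*(z-o[2])/r[2]
def proj(d,p):
    E=np.array(d['extrinsics']); q=E[:3,:3].T@(np.array(p)-E[:3,3]); a,b=q[0]/-q[2],-q[1]/-q[2]
    s=1+float(d['k1'])*(a*a+b*b); return float(d['cx'])+float(d['fx'])*a*s, float(d['cy'])+float(d['fy'])*b*s
E
python3 - <<'E'
from h import *
a=snap('scene','pics/s0.png');b=snap('top','pics/t0.png')
for d in(a,b): print(d['fx'],d['cx'],d['cy'],d['k1'],np.round(d['extrinsics'],3).tolist())
print(manip.get_state(), manip.hold_point_z)
E
```

```text
388.95676576193745 278.12195379150654 210.3821942058174 0.03877602141446355 [[0.245, 0.69, -0.681, -0.125], [-0.969, 0.182, -0.165, -0.181], [0.01, 0.701, 0.713, 0.848], [0.0, 0.0, 0.0, 1.0]]
411.1006127003163 282.0623101557139 213.1310942829722 0.020250196832398617 [[0.014, 0.981, -0.194, 0.375], [-1.0, 0.016, 0.01, -0.013], [0.013, 0.194, 0.981, 1.218], [0.0, 0.0, 0.0, 1.0]]
{'clock': 0.1, 'qpos': array([ 1.21497733e+00,  2.76530877e-01,  1.50600472e+00, -1.14578820e-05,
        1.36072591e+00, -1.21001323e-01]), 'qd': array([-2.89322680e-05, -2.53955618e-04, -4.43557412e-03,  6.59683011e-04,
        1.44889429e-03,  2.14180481e-04]), 'effort': array([ 7.73051142e-04, -4.17692149e+01, -2.46406353e+01, -4.84596683e-05,
        5.81167988e-03,  1.70911085e-05]), 'position': array([0.13362455, 0.5587652 , 0.23052745]), 'ee_rot': array([ 4.38785223e-04,  7.85067663e-01,  6.19409451e-01, -7.09767637e-04]), 'contact_force': array([ 0.00375697,  0.43384626, -1.36059608]), 'moment': array([-0.04117602, -0.02313219, -0.02644291]), 'width': 0.08548063200478104} 0.0187
```

View pics/t0.png

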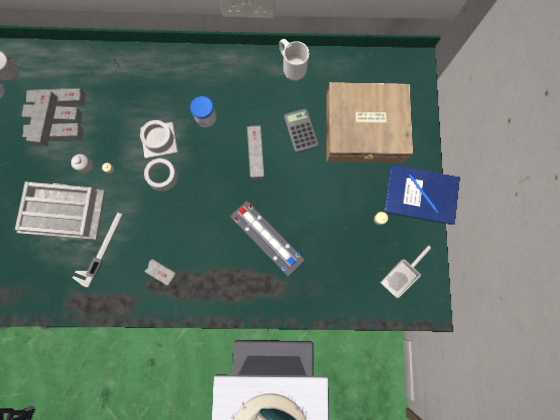

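View pics/s0.png

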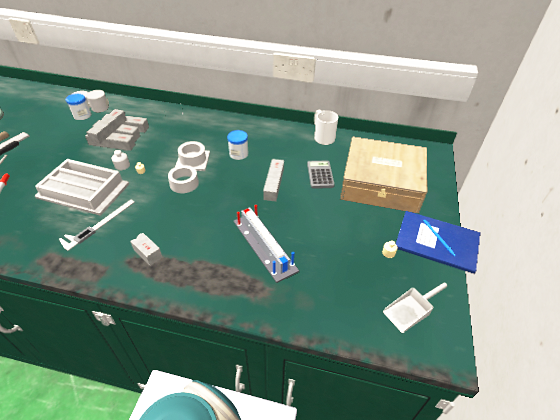

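The top view shows the gauge at about (267,237), with its red end at about (243,211) and its blue end at about (292,262). The surroundings are clear. Next I'll enlarge both views.

```bash
python3 - <<'E'
import cv2,numpy as np
a=cv2.imread('pics/t0.png')[195:280,222:312]; b=cv2.imread('pics/s0.png')[198:283,225:305]
A=cv2.resize(a,None,fx=7,fy=7,interpolation=cv2.INTER_CUBIC);B=cv2.resize(b,None,fx=7,fy=7,interpolation=cv2.INTER_CUBIC)
cv2.imwrite('pics/c1.png',A);cv2.imwrite('pics/c2.png',B)
E
```

```text
(no output)
```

View pics/c1.png

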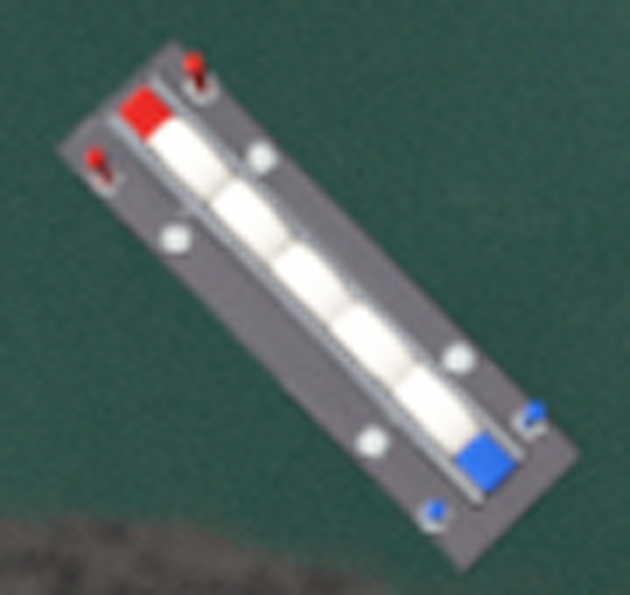

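View pics/c2.png

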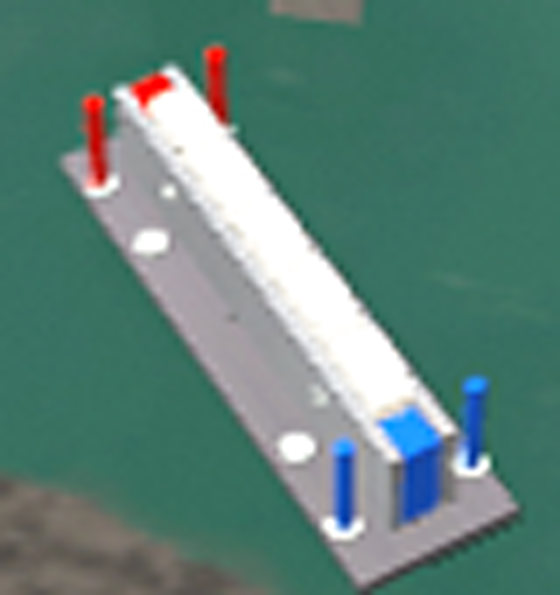

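```bash
cat >> h.py <<'E'
T=np.load('pics/t0.npz'); S=np.load('pics/s0.npz')
E
python3 - <<'E'
from h import *
from scipy.optimize import least_squares
P=[(.028,.1,.06),(-.028,.1,.06),(.028,-.1,.06),(-.028,-.1,.06),(.035,.125,.008),(-.035,.125,.008),(.035,-.125,.008),(-.035,-.125,.008)]
t=[(194,64),(96,157),(534,409),(434,509),(175,42),(60,148),(580,455),(463,570)]
s=[(216,52),(93,101),(475,384),(344,445),None,(66,158),(520,512),(362,590)]
t=[(222+(x+.5)/7-.5,195+(y+.5)/7-.5) for x,y in t]; s=[p and (225+(p[0]+.5)/7-.5,198+(p[1]+.5)/7-.5) for p in s]
def W(q,p):
    c,n=np.cos(q[2]),np.sin(q[2]); return (q[0]+c*p[0]-n*p[1],q[1]+n*p[0]+c*p[1],p[2])
def f(q,use):
    r=[]
    for d,L in use:
        for p,m in zip(P,L):
            if m: r+=list(np.subtract(proj(d,W(q,p)),m))
    return r
for use in([(T,t)],[(S,s)],[(T,t),(S,s)]):
    o=least_squares(f,[.5,0,.7],args=(use,)); print(o.x.round(4)); print(np.round(o.fun,1).tolist())
q=o.x
for y in(.1,.072,-.072,-.1): print(y,np.round(W(q,(0,y,.06)),4))
E
```

```text
[ 0.5402  0.0192 -0.7861]
[0.1, -0.2, -0.2, -0.2, 0.2, 0.4, 0.2, 0.1, -0.1, -0.7, -0.7, 0.0, 0.4, 0.0, 0.1, 0.4]
[ 0.5415  0.0183 -0.7905]
[0.3, 0.1, 0.3, 0.1, 0.1, 0.2, -0.1, 0.3, -0.6, -0.2, 0.2, -0.3, -0.2, -0.2]
[ 0.5407  0.0188 -0.7874]
[0.3, -0.3, -0.0, -0.4, 0.3, 0.3, 0.4, -0.1, 0.1, -0.9, -0.6, -0.2, 0.5, -0.1, 0.2, 0.2, -0.1, 0.3, 0.0, 0.3, -0.1, 0.3, -0.2, 0.5, -1.0, 0.0, 0.1, -0.2, -0.3, -0.0]
0.1 [0.6115 0.0894 0.06  ]
0.072 [0.5917 0.0696 0.06  ]
-0.072 [ 0.4897 -0.032   0.06  ]
-0.1 [ 0.4698 -0.0518  0.06  ]
```

The two views agree to about 1.5 mm. The row centre is (0.541, 0.019), yaw -0.787. I'll shut the jaws and approach high.

Call:
apply_moves(commands=[-0.45, 0.8, 0, 0, 0, 0, -0.45, 0.8, 0, 0, 0, 0, -0.45, 0.8, 0, 0, 0, 0, -0.45, 0.8, 0, 0, 0, 0, -0.45, 0.8, 0, 0, 0, 0, -0.45, 0.8, 0, 0, 0, 0, -0.45, 0.8, 0, 0, 0, 0, -0.45, 0.8, 0, 0, 0, 0, -0.45, 0.8, 0, 0, 0, 0, -0.45, 0.8, 0, 0, 0, 0, -0.45, 0.8, 0, 0, 0, 0, -0.45, 0.8, 0, 0, 0, 0, -0.45, 0.8, 0, 0, 0, 0, -0.45, 0.8, 0, 0, 0, 0, -0.45, 0.8, 0, 0, 0, 0, -0.45, 0.8, 0, 0, 0, 0, -0.45, 0.8, 0, 0, 0, 0, -0.45, 0.8, 0, 0, 0, 0, -0.45, 0.8, 0, 0, 0, 0, -0.45, 0.8, 0, 0, 0, 0], jaw=-1, newtons=30)

```text
clock: 2.1
position: [0.5382, 0.1841, 0.2308]
ee_rot: [-0.0, 0.785, 0.619, -0.0]
contact_force: [1.2, 0.1, -0.1]
width: 0.0
```

```bash
cat >> h.py <<'E'
from scipy.spatial.transform import Rotation as R
Q=np.array([.5407,.0188]); YAW=-.7874
def rel(y,z,x=0):
    "normalised total shift/turn to gauge-frame (x,y), height z, tool down, tool x along gauge +y"
    s=manip.get_state(); w=s['ee_rot']; r=R.from_quat([w[1],w[2],w[3],w[0]])
    g=R.from_euler('z',YAW).apply([x,y,0]); p=np.array([Q[0]+g[0],Q[1]+g[1],z])
    a=YAW+np.pi/2; tx=[np.cos(a),np.sin(a),0]; tz=[0,0,-1]
    t=R.from_matrix(np.column_stack([tx,np.cross(tz,tx),tz]))
    gy=R.from_euler('z',-YAW).apply(s['position']-[*Q,0])
    print('t',round(s['clock'],2),'gauge-frame tcp',gy.round(4),'F',np.round(s['contact_force'],2),'w',round(s['width'],4))
    print('shift now-axes',(r.inv().apply(p-s['position'])/.03).round(3),'shift target-axes',(t.inv().apply(p-s['position'])/.03).round(3),'turn',((r.inv()*t).as_rotvec()/.15).round(3))
E
python3 -c "
from h import *
rel(.11,.13)"
```

```text
t 2.1 gauge-frame tcp [-0.1188  0.1149  0.2308] F [ 1.19  0.15 -0.06] w 0.0
shift now-axes [-2.217  3.289  3.358] shift target-axes [-0.163  3.961  3.361] turn [-6.000e-03  3.000e-03  3.683e+00]
```

Call:
apply_moves(commands=[0, 0, 0, 0, 0, 0.737, 0, 0, 0, 0, 0, 0.737, 0, 0, 0, 0, 0, 0.737, 0, 0, 0, 0, 0, 0.737, 0, 0, 0, 0, 0, 0.735, -0.02, 0.495, 0.42, 0, 0, 0, -0.02, 0.495, 0.42, 0, 0, 0, -0.02, 0.495, 0.42, 0, 0, 0, -0.02, 0.495, 0.42, 0, 0, 0, -0.02, 0.495, 0.42, 0, 0, 0, -0.02, 0.495, 0.42, 0, 0, 0, -0.02, 0.495, 0.42, 0, 0, 0, -0.02, 0.495, 0.42, 0, 0, 0, 0, 0, 0, 0, 0, 0, 0, 0, 0, 0, 0, 0])

```text
clock: 3.6
position: [0.6182, 0.0973, 0.13]
ee_rot: [-0.0, 0.924, 0.381, -0.0]
contact_force: [1.1, 0.1, 0.2]
width: -0.0
```

```bash
python3 -c "
from h import *
rel(.112,.060)
a=snap('scene','pics/s1.png');b=snap('top','pics/t1.png')
A=cv2.imread('pics/s1.png')[150:300,190:330];B=cv2.imread('pics/t1.png')[150:300,200:340]
cv2.imwrite('pics/c3.png',cv2.resize(np.hstack([A,B]),None,fx=2.8,fy=2.8,interpolation=2))"
```

```text
t 3.6 gauge-frame tcp [-0.0009  0.1103  0.13  ] F [1.11 0.12 0.23] w -0.0
shift now-axes [0.058 0.034 2.335] shift target-axes [0.057 0.031 2.335] turn [-0.008  0.003 -0.004]
```

View pics/c3.png

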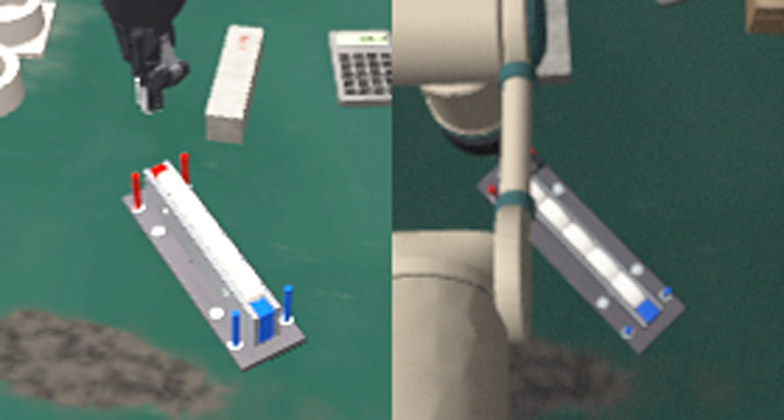

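The fingertips are in line above the red end, at about (148,110) in the scene crop, and nothing is near them. I'll descend to just above post level and check.

Call:
apply_moves(commands=[0.007, 0.004, 0.28, 0, 0, 0, 0.007, 0.004, 0.28, 0, 0, 0, 0.007, 0.004, 0.28, 0, 0, 0, 0.007, 0.004, 0.28, 0, 0, 0, 0.007, 0.004, 0.28, 0, 0, 0, 0.007, 0.004, 0.28, 0, 0, 0, 0.007, 0.004, 0.28, 0, 0, 0, 0.007, 0.004, 0.28, 0, 0, 0, 0, 0, 0, 0, 0, 0, 0, 0, 0, 0, 0, 0])

```text
clock: 4.7
position: [0.6201, 0.0979, 0.0631]
ee_rot: [-0.0, 0.924, 0.382, -0.0]
contact_force: [0.3, -0.1, -0.1]
width: 0.0002
```

```bash
python3 -c "
from h import *
rel(.112,.060)
a=snap('scene','pics/s2.png')
p=manip.get_state()['position']
u=proj(a,p);print(u, ((u[0]-215)*8+3.5,(u[1]-170)*8+3.5))
A=cv2.imread('pics/s2.png')[170:240,215:300]
cv2.imwrite('pics/c4.png',cv2.resize(A,None,fx=8,fy=8,interpolation=2))"
```

```text
t 4.7 gauge-frame tcp [-0.      0.1121  0.0631] F [ 0.26 -0.1  -0.06] w 0.0002
shift now-axes [-0.003  0.001  0.102] shift target-axes [-0.003  0.001  0.102] turn [-0.002  0.001  0.001]
(np.float64(244.68966898982197), np.float64(205.21749166581338)) (np.float64(241.01735191857574), np.float64(285.23993332650707))
```

View pics/c4.png

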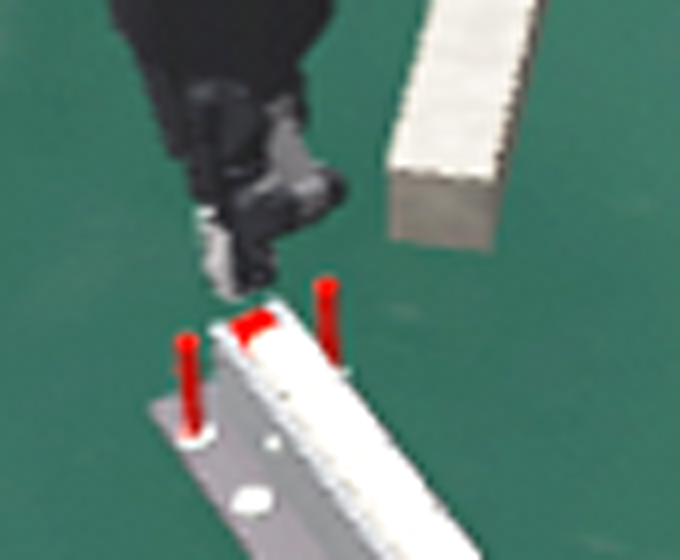

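Call:
apply_moves(commands=[0, 0, 0.11, 0, 0, 0, 0, 0, 0, 0, 0, 0, -0.2, 0, 0, 0, 0, 0, -0.2, 0, 0, 0, 0, 0, -0.2, 0, 0, 0, 0, 0, -0.2, 0, 0, 0, 0, 0, -0.2, 0, 0, 0, 0, 0, -0.2, 0, 0, 0, 0, 0, -0.2, 0, 0, 0, 0, 0])

```text
clock: 5.65
position: [0.59, 0.0679, 0.0602]
ee_rot: [0.0, 0.924, 0.382, 0.0]
contact_force: [0.3, 0.6, 0.9]
width: -0.0003
```

```bash
python3 -c "
from h import *
rel(-.1,.0597)
a=snap('scene','pics/s3.png')
A=cv2.imread('pics/s3.png')[170:290,215:310]
cv2.imwrite('pics/c5.png',cv2.resize(A,None,fx=6,fy=5,interpolation=2))"
```

```text
t 5.65 gauge-frame tcp [0.     0.0696 0.0602] F [0.32 0.57 0.91] w -0.0003
shift now-axes [-5.653e+00 -2.000e-03  1.500e-02] shift target-axes [-5.653e+00 -2.000e-03  1.600e-02] turn [ 0.001 -0.001  0.001]
```

View pics/c5.png

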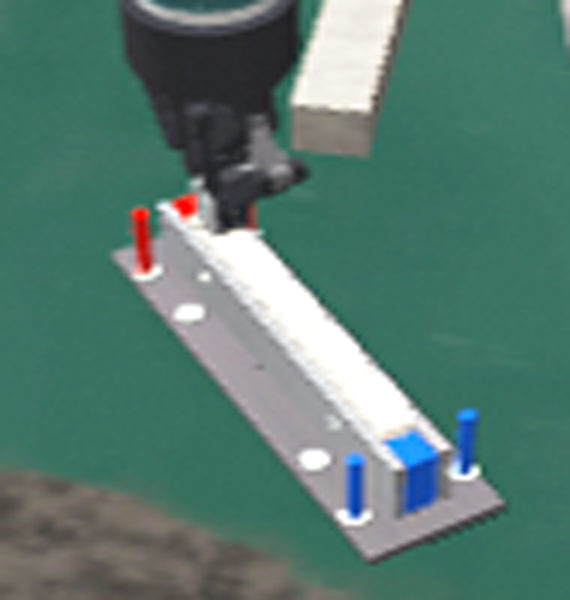

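The fingers are on the first leaf at z 0.060 with about 1 N of contact, so I'll continue the stroke.

Call:
apply_moves(commands=[-0.3, 0, 0.02, 0, 0, 0, -0.3, 0, 0, 0, 0, 0, -0.3, 0, 0, 0, 0, 0, -0.3, 0, 0, 0, 0, 0, -0.3, 0, 0, 0, 0, 0, -0.3, 0, 0, 0, 0, 0, -0.3, 0, 0, 0, 0, 0, -0.3, 0, 0, 0, 0, 0, -0.3, 0, 0, 0, 0, 0, -0.3, 0, 0, 0, 0, 0, -0.3, 0, 0, 0, 0, 0, -0.3, 0, 0, 0, 0, 0, -0.3, 0, 0, 0, 0, 0, -0.3, 0, 0, 0, 0, 0, -0.3, 0, 0, 0, 0, 0, -0.3, 0, 0, 0, 0, 0, -0.3, 0, 0, 0, 0, 0, -0.3, 0, 0, 0, 0, 0, -0.3, 0, 0, 0, 0, 0, 0, 0, 0, 0, 0, 0])

```text
clock: 7.7
position: [0.4678, -0.053, 0.0592]
ee_rot: [-0.0, 0.924, 0.381, -0.001]
contact_force: [-0.3, 0.2, 1.3]
width: 0.0003
```

```bash
python3 -c "
from h import *
rel(-.1,.0597)
a=snap('scene','pics/s4.png')
A=cv2.imread('pics/s4.png')[195:285,225:305];B=cv2.imread('pics/s0.png')[195:285,225:305]
cv2.imwrite('pics/c6.png',cv2.resize(np.hstack([A,B]),None,fx=5,fy=5,interpolation=2))"
```

```text
t 7.7 gauge-frame tcp [-0.0005 -0.1023  0.0592] F [-0.26  0.21  1.28] w 0.0003
shift now-axes [ 0.076  0.018 -0.017] shift target-axes [ 0.076  0.018 -0.017] turn [-0.007  0.006 -0.006]
```

View pics/c6.png

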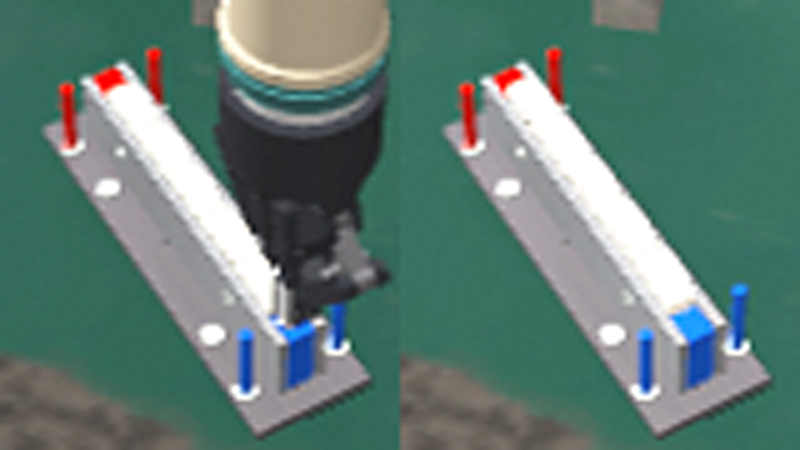

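Every crown has been passed at z of about 0.0592–0.060. I'll lift straight up and check.

Call:
apply_moves(commands=[0, 0, -0.3, 0, 0, 0, 0, 0, -0.6, 0, 0, 0, 0, 0, -0.8, 0, 0, 0, 0, 0, -0.8, 0, 0, 0, 0, 0, -0.8, 0, 0, 0, 0, 0, -0.8, 0, 0, 0, -0.6, 0, -0.6, 0, 0, 0, -0.8, 0, 0, 0, 0, 0, -0.8, 0, 0, 0, 0, 0, -0.5, 0, 0, 0, 0, 0, 0, 0, 0, 0, 0, 0, 0, 0, 0, 0, 0, 0])

```text
clock: 8.95
position: [0.4124, -0.1094, 0.201]
ee_rot: [0.0, 0.924, 0.382, 0.001]
contact_force: [0.1, -0.2, 0.5]
width: 0.0001
```

```bash
python3 -c "
from h import *
rel(-.1,.0597)
a=snap('scene','pics/s5.png')
A=cv2.imread('pics/s5.png')[195:285,225:305];B=cv2.imread('pics/s0.png')[195:285,225:305]
cv2.imwrite('pics/c7.png',cv2.resize(np.hstack([A,B])*.85,None,fx=5,fy=6,interpolation=2))"
```

```text
t 8.95 gauge-frame tcp [ 0.0003 -0.1813  0.201 ] F [ 0.09 -0.16  0.51] w 0.0001
shift now-axes [ 2.705 -0.016  4.712] shift target-axes [ 2.711 -0.01   4.709] turn [ 0.007 -0.008 -0.003][ WARN:0@1.264] global loadsave.cpp:1063 imwrite_ Unsupported depth image for selected encoder is fallbacked to CV_8U.
```

View pics/c7.png

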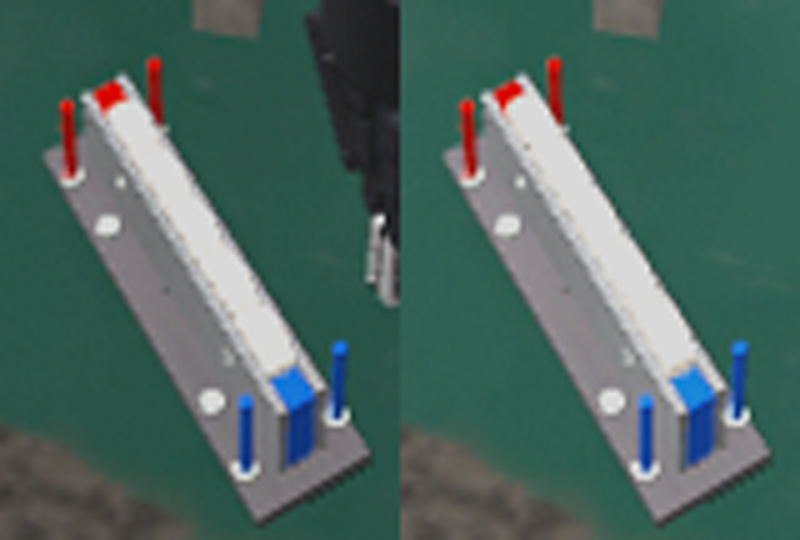

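After the stroke (left), the white band is narrower along the whole row and the back plate's edge shows beside all five leaves. Before it (right), the leaves hid that edge. The hand is clear.

```bash
python3 -c "
from h import *
print(manip.sign_off())"
```

```text
the job is handed in; nothing more can be done
None
```

I pushed all five leaves down in one stroke from red to blue, with the jaws shut and without lifting, and handed the job in at about 9 s. The sign-off gives no verdict.

- **Stroke:** the fingertips ran at z 0.060 to 0.0592 m, against post tops at 0.060 m. The contact force was about 1 N in the readings taken partway and at the end. I took no reading between those two points.
- **Leaves:** in the last picture the row looks lower along its whole length than at the start. I judged that by eye and did not measure each leaf's height; the tip height during the stroke implies every leaf was pushed to within about 1 mm of level.
- **Clear of the gauge:** the hand ended at z 0.20 m, past the blue end. I sent it nowhere near the prism, half prism, weight or scoop, though I did not check their positions again at the end.
- **Disagreement:** the two cameras' fits of the gauge position differed by about 1.5 mm, and I used the combined fit.

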